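# Open the onion bin with the sagging bolt

## Robot

A 6-joint arm with a two-finger parallel gripper is mounted at the origin on the work surface. World frame = base frame: x ahead of the robot, y to its left, z up, the work surface at z = 0. Lengths are in m, angles in rad, forces in N, time in s.
With the tool pointing down it reaches from about 0.35 to 0.975 m from the base axis. Payload 4.9 kg.
Tool frame: the origin (TCP) lies at the very end of the fingers, on their centre line; the grasp point (between the pads) lies 19 mm behind it; z points along the fingers, x is the direction in which the jaws open and shut, and the axes are right-handed (so a half turn about z gives the same grasp; the last joint's range is limited). The gripper opens to 85 mm and grips with 20 to 120 N. Pads are 22 mm wide; open, the fingers measure 114 mm over their backs; the gripper's body (76 mm by 85 mm) begins 54 mm behind the grasp point. The pads swing forward as they close: fully open they stand 13 mm farther back than shut.
Start: joints at [1.165, 0.053, 1.613, -0, 1.476, -0.119], TCP at [0.177, 0.599, 0.231] pointing down, gripper open.
Joint ranges: [-3.01, 3.01], [-1.01, 2.22], [0.06, 2.58], [-1.02, 4.17], [0.09, 2.62], [-3.14, 3.14]. Speed limits (rad/s): [2.57, 2.57, 3.14, 3.14, 3.14, 3.14].

## Interface

Orientations are given as a unit quaternion [w, x, y, z].
In Python, from plant import * gives the robot as it stands.
- The arm moves only by the shell command python3 -m inch 'ROWS'. ROWS is text: rows parted by semicolons, each of 7 numbers parted by spaces: the shift along the tool's x, y, z in m, then the turn, a rotation vector about the tool's x, y, z in rad, then the closure, from 0 (fully open) to 1 (shut). A call has 1 to 10 rows; each row shifts and turns the commanded pose from where the row before left it, along the tool's axes as they then stand; what a row does not reach is not made up. A row lasts 1/12 s, in which the tool goes at most 41.7 mm and 7.16 degrees, less where a joint would pass 70% of its speed; a pose out of reach is approached as far as the arm can. A call with a gripper value outside its range is refused whole. The fingers move at their own pace and stop on an object; the grip force is fixed at half the most. Time passes only in rows, so rows that do not move let the fingers close. It gives the time, the measured TCP pose, the force and the opening at its end, in the units of the state.
- state(): the state, without advancing time (a new reading comes with each control period).
- grab_frame(name): name is "scene" or "top"; returns the picture (384x512x3 uint8, blue, green, red); there is no depth.
- camera_info(name): a dict with "vertical_fov" (degrees; the focal length in pixels is half the picture's height over the tangent of half this angle, whatever the lens; pixels are square), "cx", "cy" (the principal point, pixels), "origin" and "rotation" of the camera in the world. Camera axes: x right, y down, z forward; pixel columns grow to the right and rows downward; lengths in m; the calibration is good to about 2 mm. A picture is of the moment at which its call begins. camera_info takes no time and is no camera call.
- job_done(): hands the job in, once; it reports no verdict.
The state is a dict: "time": time; "joint_pos": joint angles; "joint_vel": joint speeds; "joint_efforts": joint torques, N m; "tool_pos": TCP position; "tool_rot": TCP orientation; "contact_force": force on the tool from outside, world axes, zero at the start; "ft_torque": the same for the moment, N m; "gripper_width": opening from 0.0 (shut) to 1.0 (fully open).
Only numpy, scipy, OpenCV 4.12 (cv2) and the standard library are available. Lean on these libraries where they do the work, as an engineer would, in place of code of your own. Each camera call takes 0.05 s, during which the arm holds its last target.

## Task

The white container stands in the way of the onion bin's gate: slide it along the counter, standing upright, until its side sits flush against the square granite mortar. Then take the brass knob of the gate's bolt, lift the sagging bolt over the bent keeper while drawing it back, pull the gate about a hand's width ajar (some 10 cm at its free edge) and finish still holding the knob, because the gate's spring would shut it. Leave the jar, the whistle weight and the tumbler alone.

Things in the scene. Friction and masses are not known exactly. Their poses are not given: they have to be found in the camera images.
- bin: teak onion bin, open on top, fixed to the counter, 372 mm wide (y), 260 mm deep, 150 mm tall. Origin on the counter under the middle of the gate opening; its -x looks out of the front (roughly to the robot), z up. The gate closes the front at x = 0, between a latch post (front half y -148 to -182 mm) and a hinge post (y 153 to 187 mm).
- gate (a joint): hinge angle of the teak and wire gate (rad): 0 shut, grows to 1.2 as the free edge (290 mm from the hinge, at the bin's -y end) swings out to the bin's -x. A light spring always shuts it: about 2 N at the bolt knob when shut, 3 to 4 N at 0.4 rad. At 0.35 rad the free edge stands 100 mm out. The gate is 22 mm thick, its top 146 mm above the counter.
- gate_hinge (a point): point on the gate's vertical hinge axis, 115 mm above the counter, at (0, 150, 115) mm in the bin's frame. The gate turns about it, clockwise seen from above as it opens. The two staples that guide the bolt reach 49 mm out of the gate's mid-plane and up to 149 mm height, at y -100 and 60 mm in the bin's frame (gate shut).
- bolt (a joint): how far the bolt is drawn along the gate towards the hinge (bin's +y when shut), in m: about 0 shot home, 0.045 fully drawn. Sliding friction about 1 N. From 0.030 on the rod is clear of the keeper and the gate can swing.
- bolt_lift (a joint): how far the sagging bolt is raised straight up in its worn, tall staples, in m: 0 hanging (it falls back by its 2 N weight), 0.022 the most. The rod's end is bent down into a toe behind the keeper's bent-up tongue: the bolt cannot be drawn unless raised by 0.014 or more, until it is drawn 0.025 and the toe has passed the tongue.
- bolt_knob: upright round brass knob on the bolt, diameter 18 mm; pinch it from above, fingers closing along the rod. Origin on its axis, 18 mm under its top, 30 mm above the axis of the 10 mm steel rod that passes below it; 23 mm in front of the gate. Bolt home: at (-34, -45, 145) mm in the bin's frame. Axes: y along the rod to the hinge, -x out of the gate's front. Moves with bolt, lift and gate.
- keeper: steel keeper on the latch post, fixed to the bin; origin and axes those of the bin. Bent-up tongue at y -150 to -155 mm, its top 107 mm above the counter (rod axis 115 when sagging, toe's foot 93). A guard plate in front of the rod (x -49 to -53, y -150 to -187 mm, top at 145 mm) holds the gate shut however high the bolt is lifted, until it is drawn back.
- mortar: square granite mortar, 130 x 130 mm, 90 mm tall, with a round hollow on top; does not budge. Origin under its centre, z up; its flat -y side, 65 mm from the origin, faces the container.
- container: loose white plastic box with a blue lid, 70 mm (x) by 90 mm (y) by 100 mm tall, about 0.3 kg. Origin at the centre of its underside, z up; its +y side faces the mortar. It slides on the counter.
- container_face (a point): centre of the container's +y side, 45 mm above its underside: the side to be set against the mortar.
- jar: glass jar with a steel cap, diameter 60 mm, 100 mm tall, origin under its centre; leave alone
- whistle: red pressure cooker whistle weight, diameter 34 mm, 42 mm tall, origin under its centre; leave alone
- tumbler: steel tumbler, rim diameter 64 mm, 90 mm tall, origin under its centre; leave alone
Mind the look-alikes: they are no part of the job. There is more than one size of the container; the one meant has the size given above. Several things look just like the mortar: the one meant starts farthest to the robot's right.

How it is judged:
By the outcome, as a careful person would: the job done as asked, in the order asked, and still so for the second after the job is handed in, while the arm keeps its last pose, push and grip.
It also fails if it takes over 51 s, if anything falls off the work surface, if the arm or the gripper's body presses on something with over 40 N, if the wrist force passes 120 N, or if a joint passes its speed limit or range.

## Working session

There is one attempt and no reset: what is moved stays moved. The work goes in short steps, Python scripts to look and compute and a shell command to move; the robot and the scene stay as the last step left them, time stands still between calls to the robot, and variables do not carry over. Pictures are saved under pics/ and viewed, and the job is handed in when it is done.

```bash
ls; mkdir -p pics
python3 - <<'E'
from plant import *
import cv2
print(state())
for n in ("scene","top"):
    print(camera_info(n)); cv2.imwrite(f"pics/{n}0.png",grab_frame(n))
E
```

```text
pics
{'time': 0.0, 'joint_pos': array([ 1.16498090e+00,  5.33407284e-02,  1.61430806e+00, -4.24890764e-05,
        1.47596958e+00, -1.19019478e-01]), 'joint_vel': array([-6.10563543e-06, -1.07103619e-03,  6.12353035e-04,  1.12592732e-03,
       -2.12454870e-03,  5.87924784e-04]), 'joint_efforts': array([-2.10540944e-03, -3.93676364e+01, -3.70172346e+01, -1.84376822e-04,
        7.01161829e-03,  7.47209356e-06]), 'tool_pos': array([0.17657574, 0.59888979, 0.23006461]), 'tool_rot': array([ 5.24206552e-04,  8.00898022e-01,  5.98799910e-01, -8.66910320e-04]), 'contact_force': array([-0.53886468, -0.63528938,  0.77679642]), 'ft_torque': array([-0.03016896, -0.03963692,  0.04739496]), 'gripper_width': 0.9993912160539046}
{'vertical_fov': 53.16582334515766, 'cx': 256.58457185436043, 'cy': 187.9776965107979, 'origin': array([0.96060783, 0.5220304 , 0.64242731]), 'rotation': array([-0.16978828,  0.33924402,  0.8322467 , -0.40429057])}
{'vertical_fov': 44.49696853751452, 'cx': 253.02877005015097, 'cy': 190.56761516400175, 'origin': array([0.39381715, 0.02328517, 1.15205954]), 'rotation': array([-0.04825155,  0.71532822, -0.69636077,  0.03254233])}
```

View pics/scene0.png

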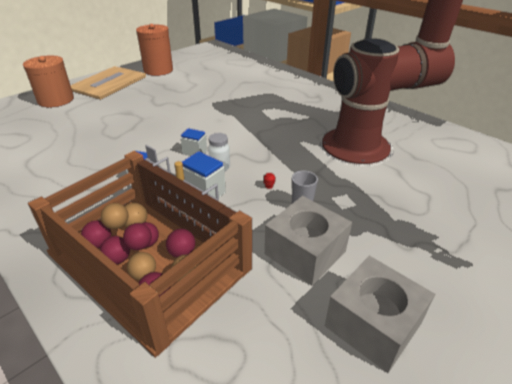

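View pics/top0.png

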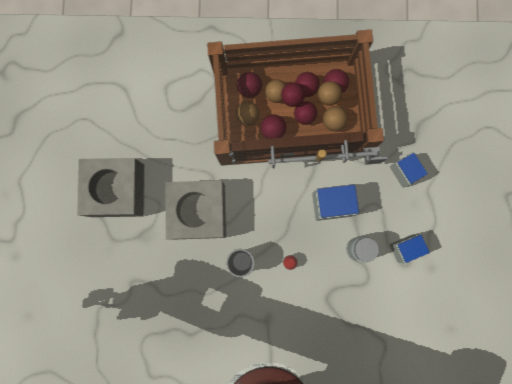

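```bash
cat > h.py <<'E'
import numpy as np, cv2
from scipy.spatial.transform import Rotation as R
from plant import *
def rot(q): return R.from_quat([q[1],q[2],q[3],q[0]])
def cam(n):
    c=camera_info(n); f=192/np.tan(np.radians(c["vertical_fov"])/2)
    return c,f,rot(c["rotation"]).as_matrix(),np.array(c["origin"])
def px2w(n,u,v,z):
    c,f,M,o=cam(n); d=M@np.array([(u-c["cx"])/f,(v-c["cy"])/f,1.]); return o+d*(z-o[2])/d[2]
def w2px(n,P):
    c,f,M,o=cam(n); q=(np.atleast_2d(P)-o)@M; return np.c_[q[:,0]/q[:,2]*f+c["cx"],q[:,1]/q[:,2]*f+c["cy"]]
E
python3 - <<'E'
from h import *
a=cv2.imread("pics/top0.png")
def crop(x0,y0,w,h,s,name,im):
    cv2.imwrite(name,cv2.resize(im[y0:y0+h,x0:x0+w],None,fx=s,fy=s,interpolation=cv2.INTER_CUBIC))
crop(205,20,190,140,4,"pics/c1.png",a)
crop(150,130,200,150,4,"pics/c2.png",a)
crop(255,130,190,145,4,"pics/c3.png",a)
print(w2px("top",[[0,0,0],[0.1,0.59,.0]]))
E
```

```text
[[268.40857659 414.13140786]
 [ 23.07549217 361.34586292]]
```

View pics/c1.png

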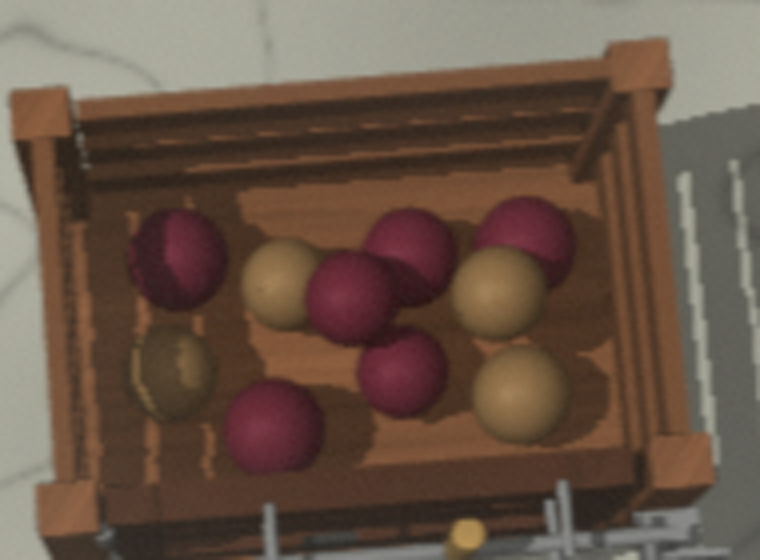

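View pics/c2.png

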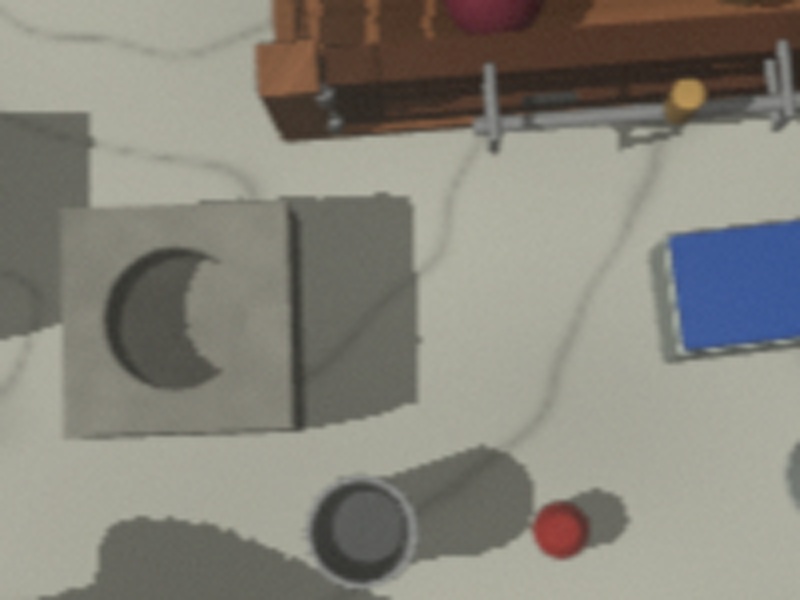

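View pics/c3.png

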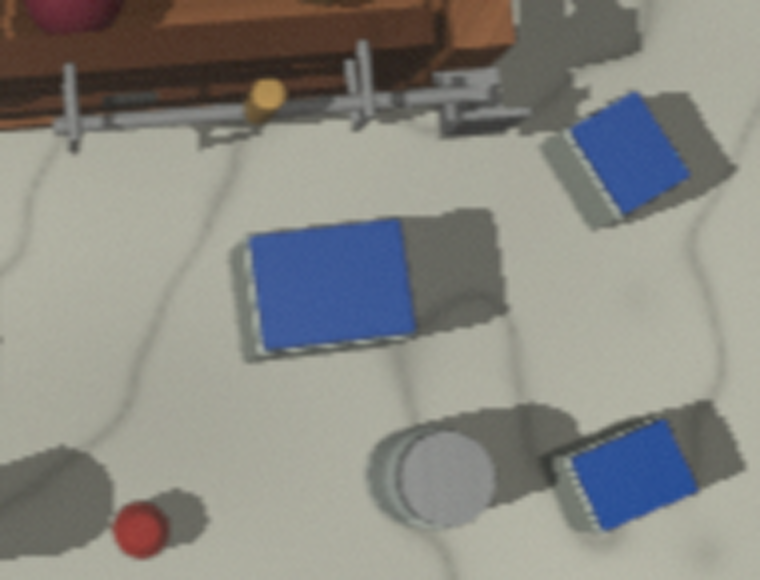

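```bash
python3 - <<'E'
from h import *
def P(l,x0,y0,z): return np.array([px2w("top",x/4+x0-.375,y/4+y0-.375,z)[:2] for x,y in l])
C=P([(248,235),(402,218),(415,332),(262,350)],255,130,.1)
M=P([(62,210),(290,202),(298,430),(66,438)],150,130,.09)
np.set_printoptions(precision=4,suppress=True)
def fit(model,obs):
    # rigid 2D
    mc,oc=model.mean(0),obs.mean(0); a=model-mc;b=obs-oc
    th=np.arctan2((a[:,0]*b[:,1]-a[:,1]*b[:,0]).sum(),(a*b).sum())
    Rm=np.array([[np.cos(th),-np.sin(th)],[np.sin(th),np.cos(th)]])
    t=oc-Rm@mc; print("th",th,np.degrees(th),"t",t,"res mm",(obs-(model@Rm.T+t)).round(4).tolist()); return th,t
print(C); fit(np.array([[.035,.045],[.035,-.045],[-.035,-.045],[-.035,.045]]),C)
fit(np.array([[.065,.065],[.065,-.065],[-.065,-.065],[-.065,.065]]),M)
B=P([(12,90),(66,88),(607,42),(668,38),(42,540),(36,487),(713,484),(646,438)],205,20,.15)
print(B)
print(np.linalg.norm(B[0]-B[3]),np.linalg.norm(B[3]-B[6]),np.linalg.norm(B[0]-B[4]))
# knob top centre c3 (268,94) z=.163 ; 
k=P([(268,94)],255,130,.163); print("knob",k)
for p,z in ((( 442,480),.1),((141,530),.042)): print(P([p],255,130,z))
print("tumbler",P([(362,530)],150,130,.09))
# bottom front edge: outer posts front: front-left and front-right outer corners
d=B[4]-B[6]; print("yaw",np.degrees(np.arctan2(-d[0],d[1])))
E
python3 - <<'E'
import cv2
a=cv2.imread("pics/scene0.png")
cv2.imwrite("pics/s1.png",cv2.resize(a[110:250,120:320],None,fx=4,fy=4,interpolation=cv2.INTER_CUBIC))
E
```

```text
[[ 0.523  -0.0946]
 [ 0.5348 -0.1809]
 [ 0.4708 -0.1883]
 [ 0.4584 -0.1033]]
th 0.13434878869889677 7.697618575141676 t [ 0.4967 -0.1418] res mm [[-0.0024, -0.0021], [-0.0026, 0.0008], [0.0027, 0.0027], [0.0024, -0.0014]]
th 0.06497219549312272 3.7226325874548403 t [0.4689 0.1808] res mm [[0.0002, 0.0007], [-0.0003, -0.0002], [-0.0001, -0.0009], [0.0002, 0.0004]]
[[ 0.8399  0.1581]
 [ 0.8416  0.1279]
 [ 0.874  -0.1728]
 [ 0.877  -0.2066]
 [ 0.585   0.1317]
 [ 0.6143  0.1361]
 [ 0.6245 -0.2307]
 [ 0.6491 -0.1946]]
0.3665617042578911 0.25358731088411873 0.2561979656278364
knob [[ 0.5913 -0.0973]]
[[ 0.3891 -0.2034]]
[[ 0.3549 -0.041 ]]
tumbler [[0.3534 0.073 ]]
yaw 6.219377175478109
```

View pics/s1.png

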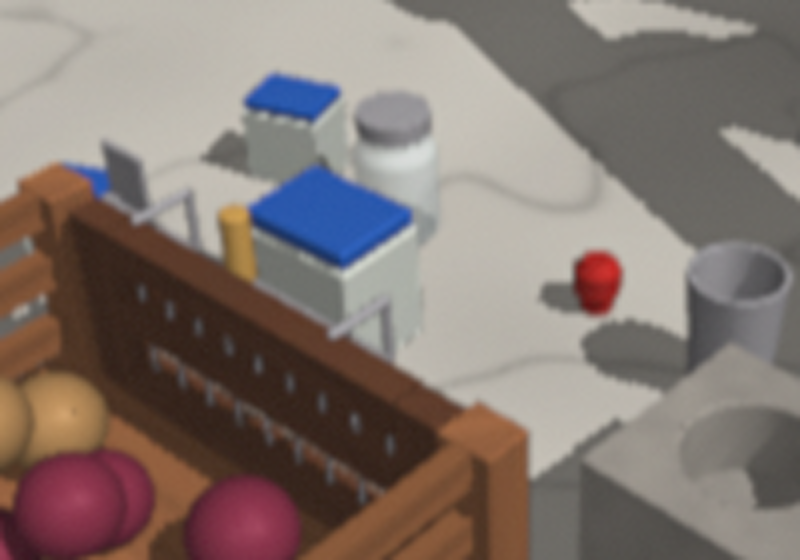

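Run:
```python
from h import *
np.set_printoptions(precision=4,suppress=True)
def tri(ut,us):
    A=[];b=[]
    for n,(u,v) in (("top",ut),("scene",us)):
        c,f,M,o=cam(n); d=M@np.array([(u-c["cx"])/f,(v-c["cy"])/f,1.]); d/=np.linalg.norm(d)
        Pm=np.eye(3)-np.outer(d,d); A.append(Pm); b.append(Pm@o)
    x=np.linalg.lstsq(np.vstack(A),np.hstack(b),rcond=None)[0]
    print(x, "res", [ (w2px(n,x)[0]-u) for n,u in (("top",ut),("scene",us))]); return x
T=lambda x,y,x0,y0:(x/4+x0-.375,y/4+y0-.375)
print("knob top");tri(T(268,94,255,130),T(236,213,120,110))
print("whistle/mortar corner");
print("lid corners");
# lid: scene corners: (250,213) ,(320,170),(412,213),(342,262)
# lid world in top: FL(248,235)=(+x,+y), (402,218)=(+x,-y),(415,332)=(-x,-y),(262,350)=(-x,+y)
tri(T(402,218,255,130),T(250,211,120,110)) 
tri(T(415,332,255,130),T(320,170,120,110))
tri(T(262,350,255,130),T(412,213,120,110))
tri(T(248,235,255,130),T(342,262,120,110))
print("hinge post inner/outer corner")
tri(T(42,540,205,20),T(478,403,120,110))
```

```text
knob top
[ 0.5896 -0.0959  0.1645] res [array([-0.5461,  0.6283]), array([-0.8044, -0.1185])]
whistle/mortar corner
lid corners
[ 0.532  -0.1785  0.0987] res [array([-1.1777,  1.2947]), array([-1.5643, -0.2342])]
[ 0.4689 -0.187   0.097 ] res [array([-0.8824,  0.9198]), array([-1.0861, -0.1489])]
[ 0.4582 -0.1032  0.0987] res [array([-0.1164,  0.1153]), array([-0.1457, -0.0151])]
[ 0.5224 -0.0941  0.0979] res [array([-0.3521,  0.3679]), array([-0.4766, -0.0556])]
hinge post inner/outer corner
[0.591  0.1223 0.163 ] res [array([ 3.8911, -3.7601]), array([6.152 , 0.3141])]
```

```bash
cat >> h.py <<'E'
def go(x,y,z,yaw=None):
    """remaining shift in tool axes, and turn about tool z (yaw = world angle of tool x, deg)"""
    s=state(); r=rot(s["tool_rot"]); M=r.as_matrix()
    d=M.T@(np.array([x,y,z])-s["tool_pos"]); cy=np.degrees(np.arctan2(M[1,0],M[0,0]))
    print("t",round(s["time"],2),"pos",s["tool_pos"].round(4),"yaw",cy.round(2),"z",M[:,2].round(3),"w",round(s["gripper_width"],3),"F",s["contact_force"].round(1))
    print("shift",d.round(4),"turn z",None if yaw is None else np.radians(-(yaw-cy)).round(4))
E
python3 -m inch '0 0 0 0 0 0.115 0.3;0 0 0 0 0 0.115 0.5;0 0 0 0 0 0.115 0.5;0 0 0 0 0 0.115 0.5;0 0 0 0 0 0.115 0.5;0 0 0 0 0 0.115 0.5;0 0 0 0 0 0.115 0.5;0 0 0 0 0 0.115 0.5;0 0 0 0 0 0.115 0.5;0 0 0 0 0 0.115 0.5'
python3 -c "
from h import *
go(.487,-.225,.231,7.7)"
```

```text
time: 0.93
tool_pos: [0.1766, 0.5991, 0.2305]
tool_rot: [0.001, 0.998, 0.064, -0.0]
contact_force: [0.2, 0.8, -0.2]
gripper_width: 0.497
t 0.93 pos [0.1766 0.5991 0.2305] yaw 7.35 z [-0.001 -0.001 -1.   ] w 0.497 F [ 0.2  0.8 -0.2]
shift [2.023e-01 8.571e-01 3.000e-04] turn z -0.0061
```

```bash
python3 -m inch '.0084 .0357 0 0 0 0 .5;.0084 .0357 0 0 0 0 .5;.0084 .0357 0 0 0 0 .5;.0084 .0357 0 0 0 0 .5;.0084 .0357 0 0 0 0 .5;.0084 .0357 0 0 0 0 .5;.0084 .0357 0 0 0 0 .5;.0084 .0357 0 0 0 0 .5;.0084 .0357 0 0 0 0 .5;.0084 .0357 0 0 0 0 .5'
python3 -m inch '.0084 .0357 0 0 0 0 .5;.0084 .0357 0 0 0 0 .5;.0084 .0357 0 0 0 0 .5;.0084 .0357 0 0 0 0 .5;.0084 .0357 0 0 0 0 .5;.0084 .0357 0 0 0 0 .5;.0084 .0357 0 0 0 0 .5;.0084 .0357 0 0 0 0 .5;.0084 .0357 0 0 0 0 .5;.0084 .0357 0 0 0 0 .5'
python3 -c "
from h import *
go(.487,-.225,.231,7.7)"
```

```text
time: 1.77
tool_pos: [0.3076, 0.2552, 0.2308]
tool_rot: [0.0, 0.998, 0.067, -0.0]
contact_force: [0.9, -0.4, 0.6]
gripper_width: 0.5
time: 2.6
tool_pos: [0.4386, -0.0876, 0.2309]
tool_rot: [-0.0, 0.998, 0.067, -0.0]
contact_force: [0.9, 0.4, -0.2]
gripper_width: 0.5
t 2.6 pos [ 0.4386 -0.0876  0.2309] yaw 7.64 z [-0.  0. -1.] w 0.5 F [ 0.9  0.4 -0.2]
shift [ 0.0297  0.1426 -0.0002] turn z -0.0011
```

```bash
python3 -m inch '.0074 .0356 0 0 0 0 .5;.0074 .0356 0 0 0 0 .5;.0074 .0356 0 0 0 0 .5;.0075 .0356 0 0 0 0 .5;0 0 0 0 0 0 .5'
python3 - <<'E'
from h import *
for p in ((541,148),(600,230),(555,475),(600,530)): print(px2w("top",p[0]/4+255,p[1]/4+130,0))
go(.487,-.225,.03,7.7)
cv2.imwrite("pics/t2.png",grab_frame("top"))
E
```

```text
time: 3.02
tool_pos: [0.4877, -0.2277, 0.2302]
tool_rot: [0.001, 0.998, 0.065, -0.001]
contact_force: [0.4, 1.1, 0.7]
gripper_width: 0.497
[ 0.59306142 -0.28655296  0.        ]
[ 0.54293754 -0.3223013   0.        ]
[ 0.39274365 -0.29393778  0.        ]
[ 0.36056491 -0.32070973  0.        ]
t 3.02 pos [ 0.4877 -0.2277  0.2302] yaw 7.41 z [-0.001 -0.001 -1.   ] w 0.497 F [0.4 1.1 0.7]
shift [-1.000e-04 -3.000e-03  2.002e-01] turn z -0.0051
```

View pics/t2.png

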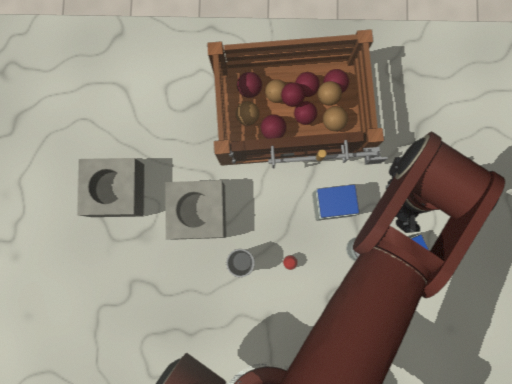

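```bash
python3 -m inch '.0095 0 .014 0 0 0 .5;.0095 0 .028 0 0 0 .5;0 0 .028 0 0 0 .5;0 0 .028 0 0 0 .5;0 0 .028 0 0 0 .5;0 0 .028 0 0 0 .5;0 0 .028 0 0 0 .5;0 0 .018 0 0 0 .5;0 0 0 0 0 0 .5'
python3 - <<'E'
from h import *
go(.507,-.227,.03,7.7)
E
```

```text
time: 3.82
tool_pos: [0.5021, -0.217, 0.0262]
tool_rot: [-0.003, 0.998, 0.067, -0.004]
contact_force: [-1.4, 0.6, -0.4]
gripper_width: 0.499
t 3.82 pos [ 0.5021 -0.217   0.0262] yaw 7.73 z [-0.008  0.005 -1.   ] w 0.499 F [-1.4  0.6 -0.4]
shift [ 0.0035  0.0105 -0.0039] turn z 0.0006
```

```bash
python3 -m inch '0 0 0 0 0 0 .5;0 0 0 0 0 0 .5'
python3 - <<'E'
from h import *
go(.507,-.227,.03,7.7)
cv2.imwrite("pics/s3.png",grab_frame("scene"))
E
```

```text
time: 3.98
tool_pos: [0.5068, -0.2203, 0.0328]
tool_rot: [0.001, 0.998, 0.067, 0.001]
contact_force: [-0.1, -1.2, 0.5]
gripper_width: 0.498
t 3.98 pos [ 0.5068 -0.2203  0.0328] yaw 7.71 z [ 0.002 -0.001 -1.   ] w 0.498 F [-0.1 -1.2  0.5]
shift [-0.0007  0.0067  0.0028] turn z 0.0002
```

View pics/s3.png

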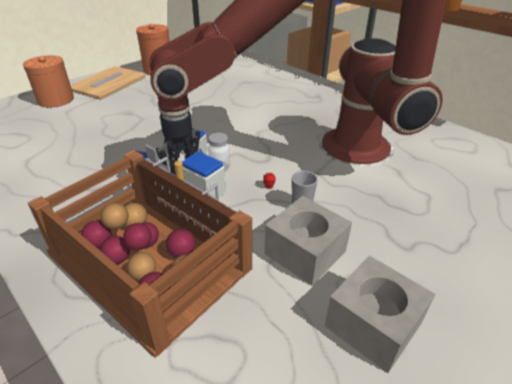

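```bash
python3 -m inch '0 -.006 0 0 0 0 .5;0 -.008 0 0 0 0 .5;0 -.008 0 0 0 0 .5;0 -.008 0 0 0 .003 .5;0 -.01 0 0 0 .004 .5;0 -.01 0 0 0 .004 .5;0 -.01 0 0 0 .004 .5;0 -.01 0 0 0 .004 .5;0 -.01 0 0 0 .004 .5;0 -.01 0 0 0 .004 .5'
python3 - <<'E'
from h import *
go(.4796,.0152,.033,3.7)
cv2.imwrite("pics/t4.png",grab_frame("top"))
E
```

```text
time: 4.87
tool_pos: [0.4945, -0.13, 0.0313]
tool_rot: [0.0, 0.999, 0.053, -0.0]
contact_force: [0.8, -4.5, 1.5]
gripper_width: 0.501
t 4.87 pos [ 0.4945 -0.13    0.0313] yaw 6.12 z [-0. -0. -1.] w 0.501 F [ 0.8 -4.5  1.5]
shift [ 0.0006 -0.146  -0.0017] turn z 0.0422
```

View pics/t4.png

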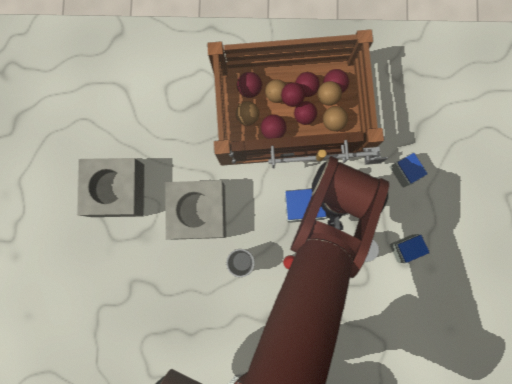

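```bash
python3 -m inch '0 -.011 0 0 0 .004 .5;0 -.012 0 0 0 .004 .5;0 -.012 0 0 0 .004 .5;0 -.012 0 0 0 .005 .5;0 -.012 0 0 0 .005 .5;0 -.012 0 0 0 .005 .5;0 -.012 0 0 0 .005 .5;0 -.012 0 0 0 .005 .5;0 -.011 0 0 0 .004 .5;0 -.008 0 0 0 0 .5'
python3 - <<'E'
from h import *
go(.4796,.0152,.033,3.7)
cv2.imwrite("pics/s5.png",cv2.resize(grab_frame("scene")[100:300,150:420],None,fx=3,fy=3,interpolation=2))
E
```

```text
time: 5.75
tool_pos: [0.4839, -0.0163, 0.0308]
tool_rot: [-0.0, 0.999, 0.033, -0.001]
contact_force: [0.3, -3.7, 1.1]
gripper_width: 0.5
t 5.75 pos [ 0.4839 -0.0163  0.0308] yaw 3.81 z [-0.001  0.    -1.   ] w 0.5 F [ 0.3 -3.7  1.1]
shift [-0.0022 -0.0318 -0.0022] turn z 0.0018
```

View pics/s5.png

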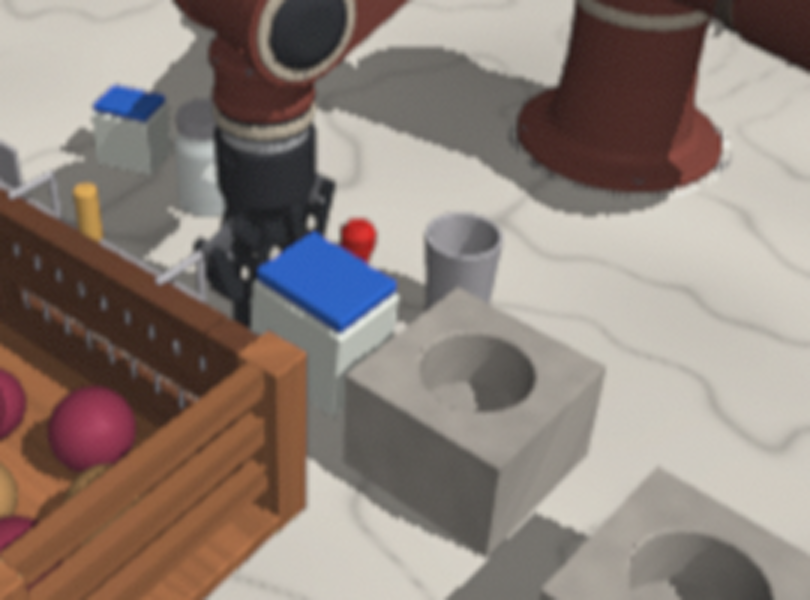

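```bash
python3 -m inch '0 -.005 0 0 0 0 .5;0 -.005 0 0 0 0 .5;0 -.005 0 0 0 0 .5;0 -.004 0 0 0 0 .5;0 -.003 0 0 0 0 .5;0 -.002 0 0 0 0 .5;0 0 0 0 0 0 .5'
python3 -m inch '0 -.002 0 0 0 0 .5;0 0 0 0 0 0 .5'
python3 -m inch '0 -.002 0 0 0 0 .5;0 0 0 0 0 0 .5'
python3 - <<'E'
from h import *
go(.4796,.0152,.033,3.7)
E
```

```text
time: 6.38
tool_pos: [0.4828, 0.0069, 0.031]
tool_rot: [-0.0, 0.999, 0.033, -0.0]
contact_force: [0.2, -2.1, -0.6]
gripper_width: 0.5
time: 6.55
tool_pos: [0.483, 0.0086, 0.0313]
tool_rot: [-0.0, 0.999, 0.033, -0.0]
contact_force: [-0.1, -1.8, -0.8]
gripper_width: 0.496
time: 6.72
tool_pos: [0.483, 0.0106, 0.0314]
tool_rot: [-0.0, 0.999, 0.033, 0.0]
contact_force: [0.8, -1.3, -0.5]
gripper_width: 0.502
t 6.72 pos [0.483  0.0106 0.0314] yaw 3.77 z [ 0.  0. -1.] w 0.502 F [ 0.8 -1.3 -0.5]
shift [-0.003  -0.0049 -0.0016] turn z 0.0012
```

```bash
python3 -m inch '0 -.002 0 0 0 0 .5;0 0 0 0 0 0 .5'
python3 -m inch '0 -.002 0 0 0 0 .5;0 0 0 0 0 0 .5'
python3 -m inch '0 -.001 0 0 0 0 .5;0 0 0 0 0 0 .5'
```

```text
time: 6.88
tool_pos: [0.4828, 0.0126, 0.0314]
tool_rot: [-0.0, 0.999, 0.033, 0.0]
contact_force: [1.2, -2.4, -0.6]
gripper_width: 0.499
time: 7.05
tool_pos: [0.4828, 0.013, 0.0315]
tool_rot: [0.002, 0.999, 0.033, 0.0]
contact_force: [-0.9, -9.1, 0.3]
gripper_width: 0.5
time: 7.22
tool_pos: [0.4827, 0.013, 0.0315]
tool_rot: [0.003, 0.999, 0.033, -0.0]
contact_force: [-0.5, -13.9, 0.3]
gripper_width: 0.5
```

```bash
python3 -m inch '0 -.001 0 0 0 0 .5;0 0 0 0 0 0 .5'
python3 - <<'E'
from h import *
s=state();print(s["ft_torque"],s["contact_force"])
cv2.imwrite("pics/s6.png",cv2.resize(grab_frame("scene")[140:280,210:370],None,fx=5,fy=4,interpolation=2))
cv2.imwrite("pics/t6.png",cv2.resize(grab_frame("top")[160:260,150:310],None,fx=5,fy=5,interpolation=2))
E
```

```text
time: 7.38
tool_pos: [0.4827, 0.013, 0.0316]
tool_rot: [0.004, 0.999, 0.033, -0.0]
contact_force: [-1.0, -18.9, -0.6]
gripper_width: 0.503
[-1.95415435  0.06612325 -0.15301451] [ -0.99551322 -18.90421047  -0.55626611]
```

View pics/s6.png

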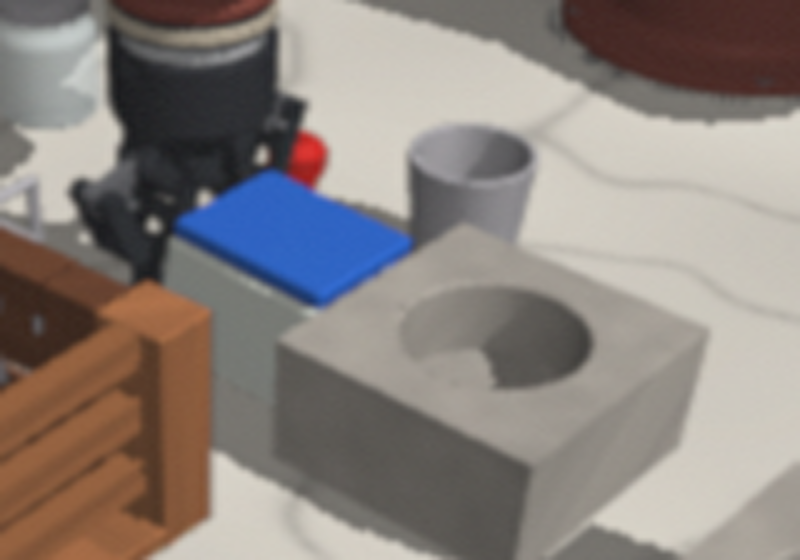

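View pics/t6.png

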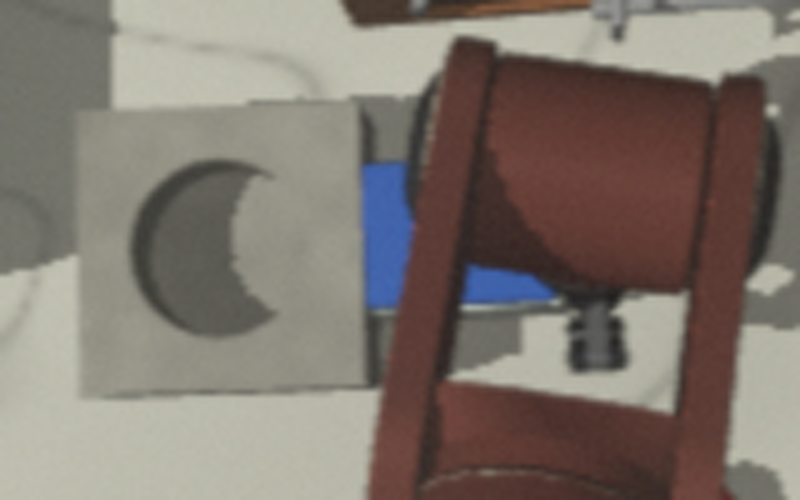

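```bash
python3 -m inch '0 .002 0 0 0 0 .5;0 .003 0 0 0 0 .5;0 .006 0 0 0 0 .5;0 .01 0 0 0 0 .5;0 .012 0 0 0 0 .5;0 .01 -.015 0 0 0 .5;0 0 -.03 0 0 0 .5;0 0 -.03 0 0 0 .5;0 0 -.035 0 0 0 .5;0 0 -.035 0 0 0 .5'
python3 -m inch '0 0 -.035 0 0 0 .5;0 0 -.03 0 0 0 .5;0 0 0 0 0 0 .5'
python3 - <<'E'
from h import *
print(state()["joint_pos"].round(3))
go(.590,-.0965,.129,-84.2)
cv2.imwrite("pics/s7.png",cv2.resize(grab_frame("scene")[120:280,130:370],None,fx=3.3,fy=3.3,interpolation=2))
cv2.imwrite("pics/t7.png",cv2.resize(grab_frame("top")[110:260,150:350],None,fx=4,fy=4,interpolation=2))
E
```

```text
time: 8.32
tool_pos: [0.4848, -0.0271, 0.1774]
tool_rot: [-0.0, 0.999, 0.033, -0.0]
contact_force: [1.9, -0.5, 0.9]
gripper_width: 0.501
time: 8.57
tool_pos: [0.4888, -0.0278, 0.2498]
tool_rot: [0.001, 0.999, 0.033, 0.007]
contact_force: [0.3, -0.8, 0.7]
gripper_width: 0.501
[-0.209 -0.3    1.905  0.     1.524 -0.275]
t 8.57 pos [ 0.4888 -0.0278  0.2498] yaw 3.77 z [ 0.013 -0.002 -1.   ] w 0.501 F [ 0.3 -0.8  0.7]
shift [0.0948 0.0748 0.1223] turn z 1.5353
```

View pics/s7.png

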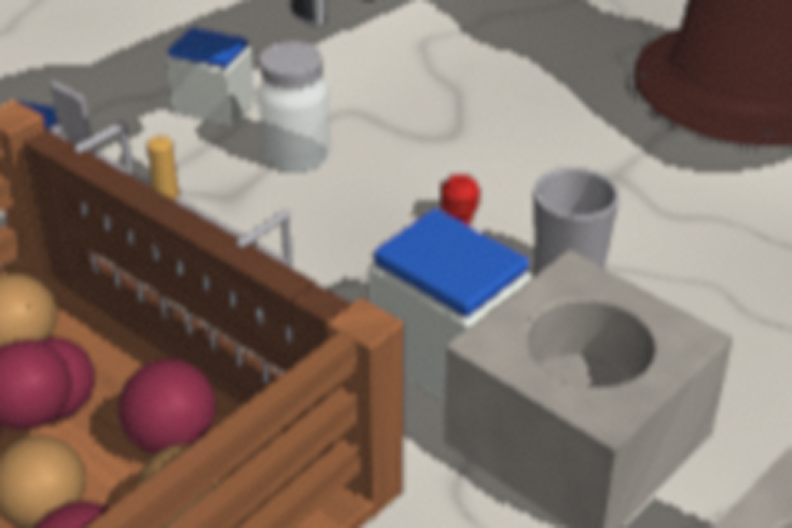

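View pics/t7.png

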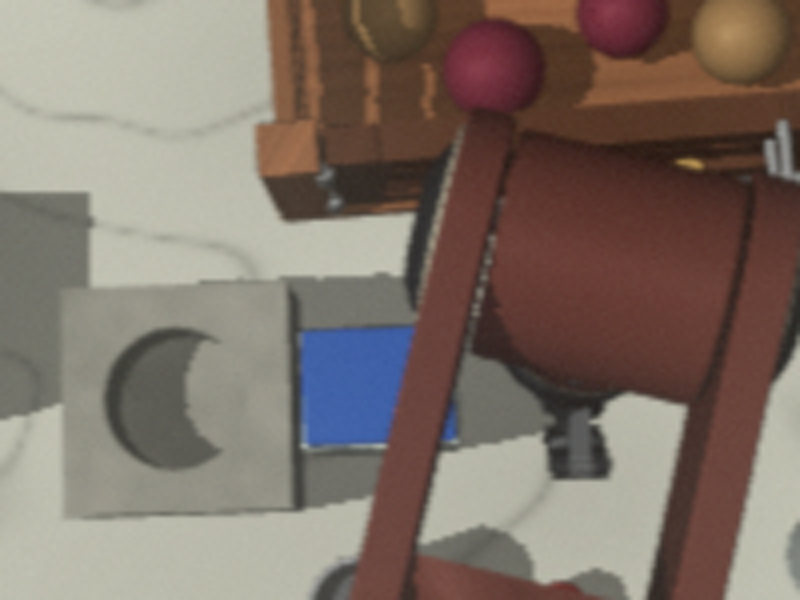

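```bash
python3 -m inch '0 0 0 0 0 .115 .5;0 0 0 0 0 .12 .5;0 0 0 0 0 .12 .5;0 0 0 0 0 .12 .5;0 0 0 0 0 .12 .5;0 0 0 0 0 .12 .5;0 0 0 0 0 .12 .5;0 0 0 0 0 .12 .5;0 0 0 0 0 .12 .5;0 0 0 0 0 .12 .5'
python3 -m inch '0 0 0 0 0 .12 .5;0 0 0 0 0 .12 .5;0 0 0 0 0 .1 .5;0 0 0 0 0 0 .5'
python3 - <<'E'
from h import *
go(.590,-.0965,.2,-84.2)
E
```

```text
time: 9.5
tool_pos: [0.4842, -0.0266, 0.2386]
tool_rot: [0.001, 0.843, -0.538, -0.002]
contact_force: [-0.5, 0.4, -0.9]
gripper_width: 0.502
time: 9.83
tool_pos: [0.4843, -0.0266, 0.2387]
tool_rot: [0.001, 0.742, -0.671, -0.002]
contact_force: [0.2, 0.1, -0.1]
gripper_width: 0.499
t 9.83 pos [ 0.4843 -0.0266  0.2387] yaw -84.27 z [-0.004  0.001 -1.   ] w 0.499 F [ 0.2  0.1 -0.1]
shift [ 0.0802 -0.0984  0.0382] turn z -0.0012
```

```bash
python3 -m inch '.01 -.0125 0 0 0 0 .5;.015 -.0185 0 0 0 0 .5;.015 -.0185 0 0 0 0 .5;.015 -.0185 .01 0 0 0 .5;.015 -.0185 .014 0 0 0 .5;.01 -.0119 .014 0 0 0 .5;0 0 0 0 0 0 .5;0 0 0 0 0 0 .5'
python3 - <<'E'
from h import *
go(.590,-.0965,.129,-84.2)
cv2.imwrite("pics/s8.png",cv2.resize(grab_frame("scene")[90:220,110:290],None,fx=4.4,fy=4.4,interpolation=2))
cv2.imwrite("pics/t8.png",cv2.resize(grab_frame("top")[110:210,250:400],None,fx=5,fy=5,interpolation=2))
E
```

```text
time: 10.5
tool_pos: [0.5901, -0.0961, 0.2004]
tool_rot: [0.001, 0.743, -0.67, -0.003]
contact_force: [0.3, 0.5, 0.2]
gripper_width: 0.497
t 10.5 pos [ 0.5901 -0.0961  0.2004] yaw -84.1 z [-0.005  0.002 -1.   ] w 0.497 F [0.3 0.5 0.2]
shift [ 0.0006 -0.0003  0.0714] turn z 0.0017
```

View pics/s8.png

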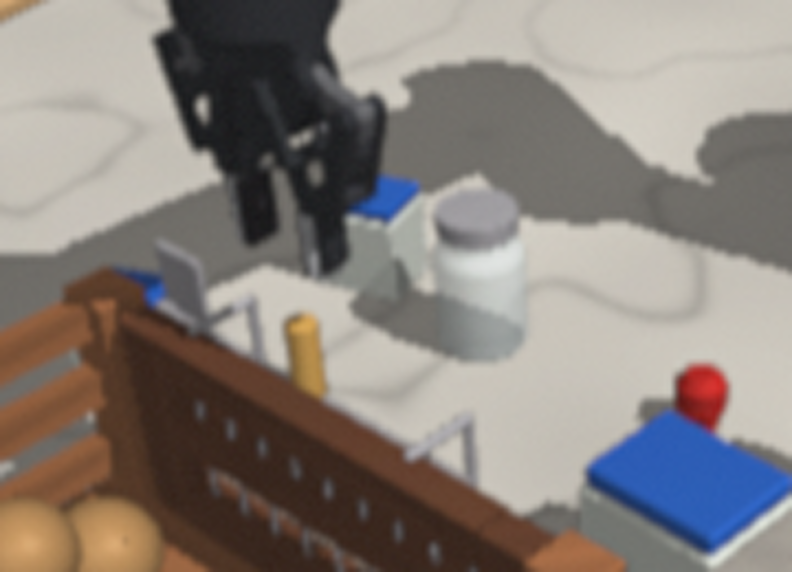

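View pics/t8.png

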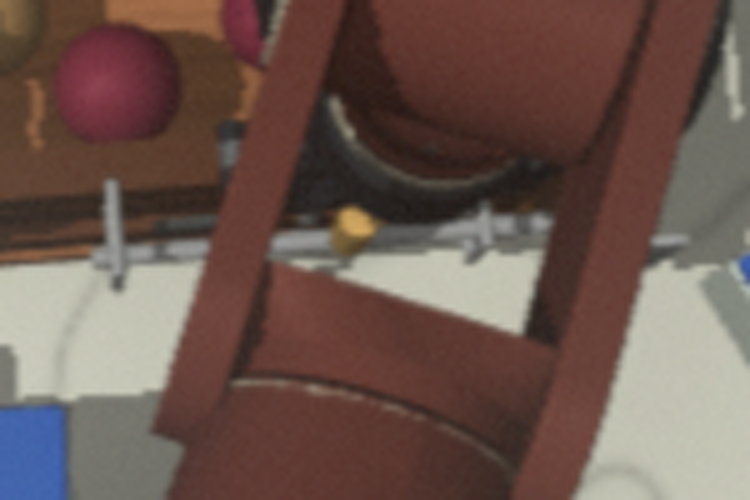

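Run:
```python
from h import *
q=w2px("scene",[[.5901,-.0961,.2],[.5901,-.0961,.206],[.590,-.0965,.163],[.590,-.0965,.129]])
print((q-[110,90]+.37)*4.4)
```

```text
[[290.4215042  261.64333645]
 [288.91958373 251.13286386]
 [299.09004131 324.02785507]
 [306.92406145 378.80895982]]
```

```bash
python3 -m inch '0 0 .01 0 0 0 .5;0 0 .015 0 0 0 .5;0 0 .015 0 0 0 .5;0 0 .015 0 0 0 .5;0 0 .01 0 0 0 .5;0 0 .006 0 0 0 .5;0 0 0 0 0 0 .5'
python3 - <<'E'
from h import *
go(.590,-.0965,.129,-84.2)
cv2.imwrite("pics/s9.png",cv2.resize(grab_frame("scene")[90:220,110:290],None,fx=4.4,fy=4.4,interpolation=2))
E
```

```text
time: 11.18
tool_pos: [0.5902, -0.0955, 0.1308]
tool_rot: [0.001, 0.742, -0.67, -0.001]
contact_force: [-0.8, 0.5, 0.1]
gripper_width: 0.501
t 11.18 pos [ 0.5902 -0.0955  0.1308] yaw -84.14 z [-0.002  0.001 -1.   ] w 0.501 F [-0.8  0.5  0.1]
shift [0.001  0.0003 0.0018] turn z 0.0011
```

View pics/s9.png

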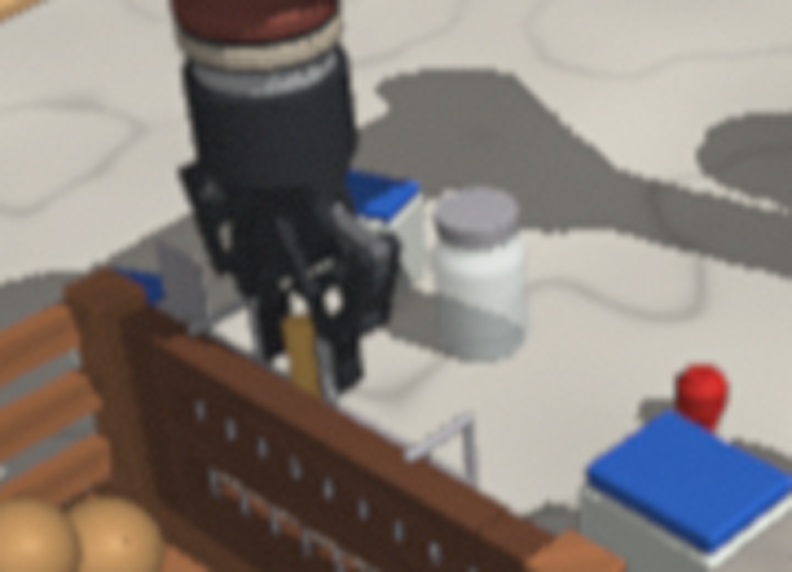

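```bash
python3 -m inch '.001 0 .001 0 0 0 .6;0 0 0 0 0 0 .7;0 0 0 0 0 0 .75;0 0 0 0 0 0 .8;0 0 0 0 0 0 .9;0 0 0 0 0 0 1;0 0 0 0 0 0 1;0 0 0 0 0 0 1'
python3 - <<'E'
from h import *
go(.590,-.0965,.146,-84.2)
cv2.imwrite("pics/s10.png",cv2.resize(grab_frame("scene")[90:220,110:290],None,fx=4.4,fy=4.4,interpolation=2))
E
```

```text
time: 11.9
tool_pos: [0.5921, -0.0973, 0.1325]
tool_rot: [-0.0, 0.742, -0.67, 0.001]
contact_force: [0.5, -0.8, 5.4]
gripper_width: 0.191
t 11.9 pos [ 0.5921 -0.0973  0.1325] yaw -84.16 z [ 0.002 -0.001 -1.   ] w 0.191 F [ 0.5 -0.8  5.4]
shift [-0.001   0.002  -0.0135] turn z 0.0006
```

View pics/s10.png

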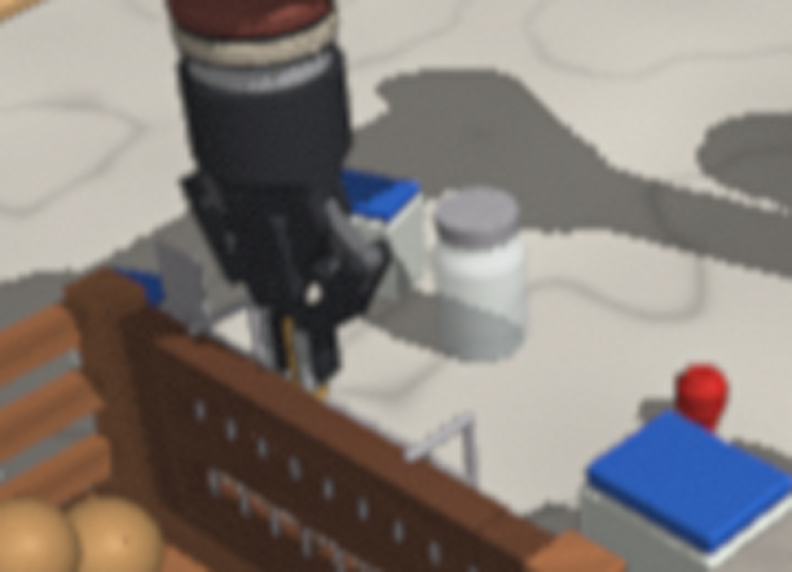

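```bash
python3 -m inch '0 0 -.004 0 0 0 1;0 0 -.004 0 0 0 1;0 0 -.004 0 0 0 1;0 0 -.004 0 0 0 1;0 0 -.003 0 0 0 1;0 0 0 0 0 0 1;0 0 0 0 0 0 1'
python3 - <<'E'
from h import *
go(.590,-.0965,.150,-84.2)
cv2.imwrite("pics/s11.png",cv2.resize(grab_frame("scene")[90:220,110:290],None,fx=4.4,fy=4.4,interpolation=2))
E
```

```text
time: 12.53
tool_pos: [0.5915, -0.097, 0.1504]
tool_rot: [-0.0, 0.742, -0.67, 0.0]
contact_force: [1.7, 0.2, -1.1]
gripper_width: 0.193
t 12.53 pos [ 0.5915 -0.097   0.1504] yaw -84.16 z [ 0.  0. -1.] w 0.193 F [ 1.7  0.2 -1.1]
shift [-0.0006  0.0015  0.0004] turn z 0.0006
```

View pics/s11.png

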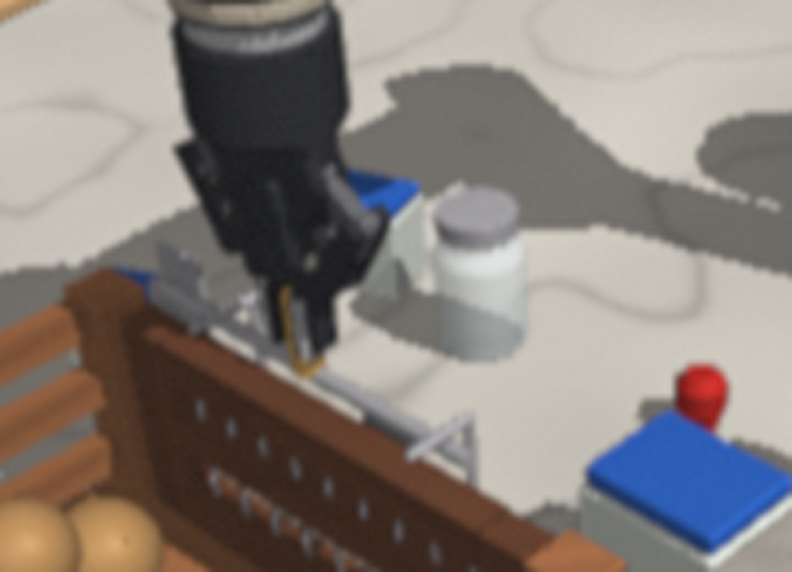

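```bash
python3 -m inch '-.003 0 0 0 0 0 1;-.005 0 0 0 0 0 1;-.005 0 0 0 0 0 1;-.005 0 0 0 0 0 1;0 0 0 0 0 0 1'
python3 -m inch '-.005 0 0 0 0 0 1;-.005 0 0 0 0 0 1;-.005 0 0 0 0 0 1;-.005 0 0 0 0 0 1;-.003 0 0 0 0 0 1;0 0 0 0 0 0 1;0 0 0 0 0 0 1'
python3 - <<'E'
from h import *
go(.590,-.0965,.150,-84.2)
cv2.imwrite("pics/s12.png",cv2.resize(grab_frame("scene")[90:220,110:290],None,fx=4.4,fy=4.4,interpolation=2))
E
```

```text
time: 13.0
tool_pos: [0.5895, -0.0778, 0.1502]
tool_rot: [-0.0, 0.742, -0.67, -0.0]
contact_force: [2.0, 1.3, -1.1]
gripper_width: 0.19
time: 13.58
tool_pos: [0.5873, -0.0557, 0.1503]
tool_rot: [-0.0, 0.742, -0.67, -0.0]
contact_force: [2.4, 1.3, -1.7]
gripper_width: 0.193
t 13.58 pos [ 0.5873 -0.0557  0.1503] yaw -84.14 z [ 0.     0.001 -1.   ] w 0.193 F [ 2.4  1.3 -1.7]
shift [0.0408 0.0015 0.0003] turn z 0.001
```

View pics/s12.png

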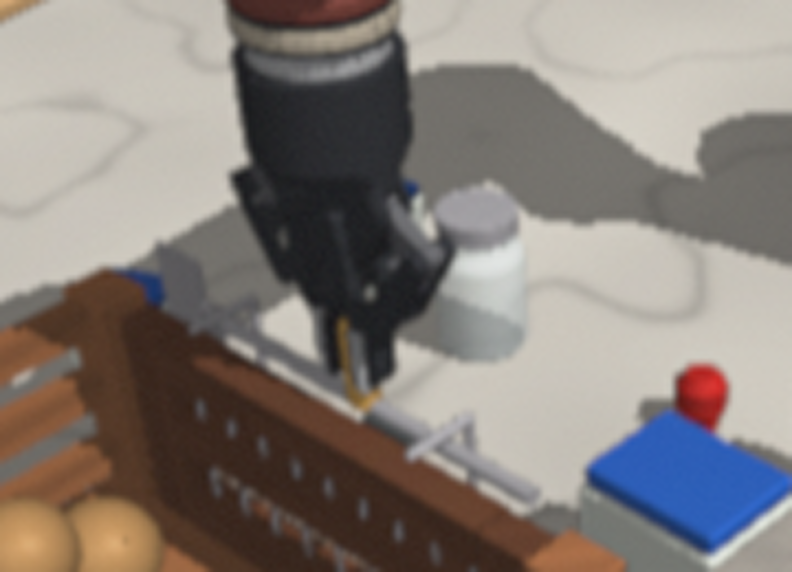

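```bash
python3 -m inch '-.0004 .0026 0 0 0 .017 1;-.0006 .0027 0 0 0 .018 1;-.0013 .0053 0 0 0 .035 1;-.0013 .0053 0 0 0 .035 1;-.0013 .0053 0 0 0 .035 1;0 0 0 0 0 0 1'
python3 - <<'E'
from h import *
H=np.array([.6055,.1005]); s=state(); d=s["tool_pos"][:2]-H
print("r",np.linalg.norm(d),"phi",np.arctan2(.1562,.0182)-0 - np.arctan2(-d[1],-d[0])) 
a0=np.arctan2(-.1562,-.0182); print("phi",a0-np.arctan2(d[1],d[0]), "r0",np.hypot(.1562,.0182))
go(.59,-.05,.15,-84.2-20.05)
E
```

```text
time: 14.13
tool_pos: [0.5651, -0.0524, 0.1502]
tool_rot: [-0.0, -0.693, 0.721, 0.0]
contact_force: [2.2, 0.4, -2.8]
gripper_width: 0.192
r 0.15816752603792109 phi 0.14251260385407605
phi 0.14251260385407583 r0 0.15725673276524602
t 14.13 pos [ 0.5651 -0.0524  0.1502] yaw -92.29 z [-0. -0. -1.] w 0.192 F [ 2.2  0.4 -2.8]
shift [-0.0034 -0.0248  0.0002] turn z 0.2088
```

```bash
python3 -m inch '-.0013 .0053 0 0 0 .035 1;-.0013 .0053 0 0 0 .035 1;-.0013 .0053 0 0 0 .035 1;-.0013 .0053 0 0 0 .035 1;-.0013 .0053 0 0 0 .035 1;-.0013 .0053 0 0 0 .035 1;0 0 0 0 0 0 1;0 0 0 0 0 0 1'
python3 - <<'E'
from h import *
H=np.array([.6055,.1005]); s=state(); d=s["tool_pos"][:2]-H
a0=np.arctan2(-.1562,-.0182); print("phi",a0-np.arctan2(d[1],d[0]), "r",np.hypot(*d))
go(.59,-.05,.15,-84.2-20.05)
cv2.imwrite("pics/s13.png",cv2.resize(grab_frame("scene")[90:260,110:350],None,fx=3.3,fy=3.3,interpolation=2))
cv2.imwrite("pics/t13.png",cv2.resize(grab_frame("top")[110:260,150:400],None,fx=3.2,fy=3.2,interpolation=2))
E
```

```text
time: 14.8
tool_pos: [0.5356, -0.0412, 0.1505]
tool_rot: [-0.0, -0.615, 0.789, -0.001]
contact_force: [2.4, -1.6, -1.8]
gripper_width: 0.189
phi 0.34226172269608246 r 0.15801703081237164
t 14.8 pos [ 0.5356 -0.0412  0.1505] yaw -104.17 z [ 0.001 -0.001 -1.   ] w 0.189 F [ 2.4 -1.6 -1.8]
shift [-0.0048 -0.0549  0.0006] turn z 0.0014
```

View pics/s13.png

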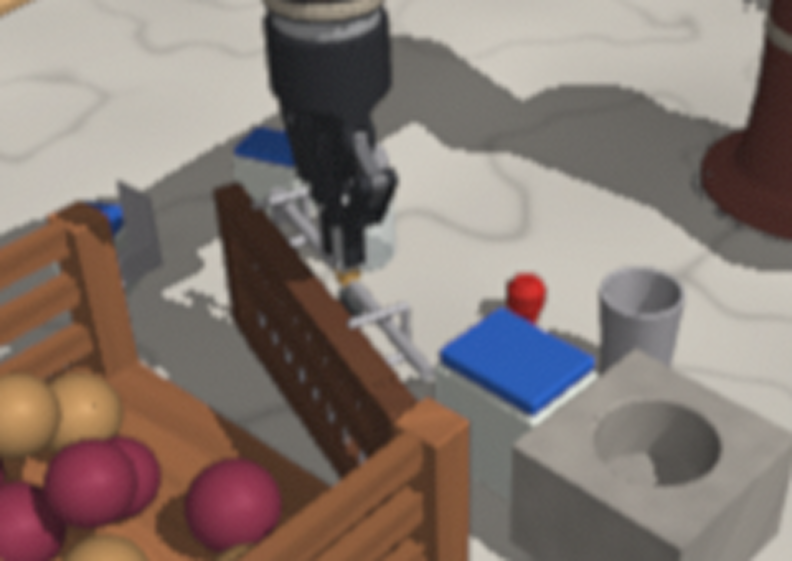

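View pics/t13.png

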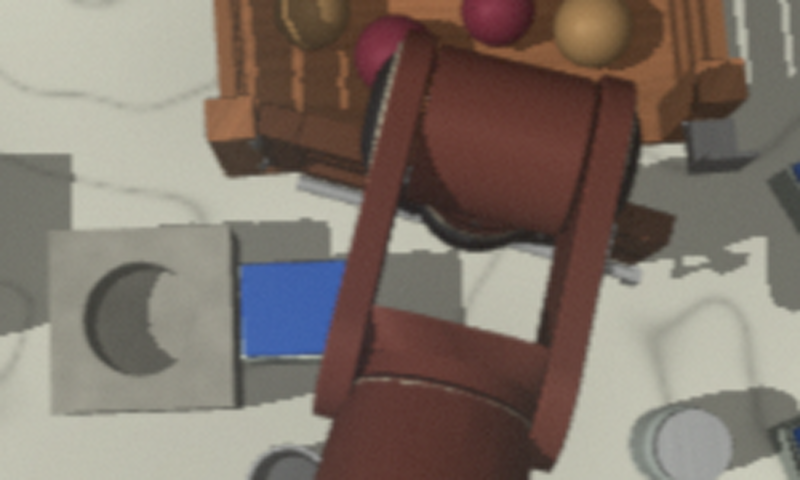

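Run:
```python
from h import *
H=np.array([.6055,.1005])
for phi in (.30,.342,.38):
    a=.102-phi; 
    for xs in (-.011,.011):
        p=H+np.array([xs*np.cos(a)+.29*np.sin(a), xs*np.sin(a)-.29*np.cos(a)])
        print(phi,xs,p.round(3),(w2px("top",[[*p,.146]])[0]-[150,110]+.35)*3.2)
```

```text
0.3 -0.011 [ 0.538 -0.182] [672.03402383 225.37366736]
0.3 0.011 [ 0.559 -0.186] [678.55065114 193.85797736]
0.342 -0.011 [ 0.526 -0.179] [667.36586006 242.63116973]
0.342 0.011 [ 0.547 -0.184] [675.2460576  211.36386189]
0.38 -0.011 [ 0.515 -0.175] [662.49778366 258.08822994]
0.38 0.011 [ 0.536 -0.181] [671.60370638 227.09612526]
```

```bash
python3 -m inch '-.0003 .0012 0 0 0 .007 1;0 0 0 0 0 0 1;0 0 0 0 0 0 1;0 0 0 0 0 0 1;0 0 0 0 0 0 1;0 0 0 0 0 0 1;0 0 0 0 0 0 1;0 0 0 0 0 0 1'
python3 - <<'E'
from h import *
H=np.array([.6055,.1005]); s=state(); d=s["tool_pos"][:2]-H
a0=np.arctan2(-.1562,-.0182); print("phi",a0-np.arctan2(d[1],d[0]), "r",np.hypot(*d)); go(.59,-.05,.15,-104.25)
t=grab_frame("top"); cv2.imwrite("pics/s14.png",cv2.resize(grab_frame("scene")[90:260,110:350],None,fx=3.3,fy=3.3,interpolation=2))
E
```

```text
time: 15.57
tool_pos: [0.5344, -0.0401, 0.1503]
tool_rot: [0.0, -0.611, 0.791, -0.0]
contact_force: [3.2, -1.2, -1.3]
gripper_width: 0.192
phi 0.35238100108596604 r 0.15754323129354933
t 15.57 pos [ 0.5344 -0.0401  0.1503] yaw -104.62 z [ 0. -0. -1.] w 0.192 F [ 3.2 -1.2 -1.3]
shift [-0.0044 -0.0563  0.0004] turn z -0.0064
```

View pics/s14.png

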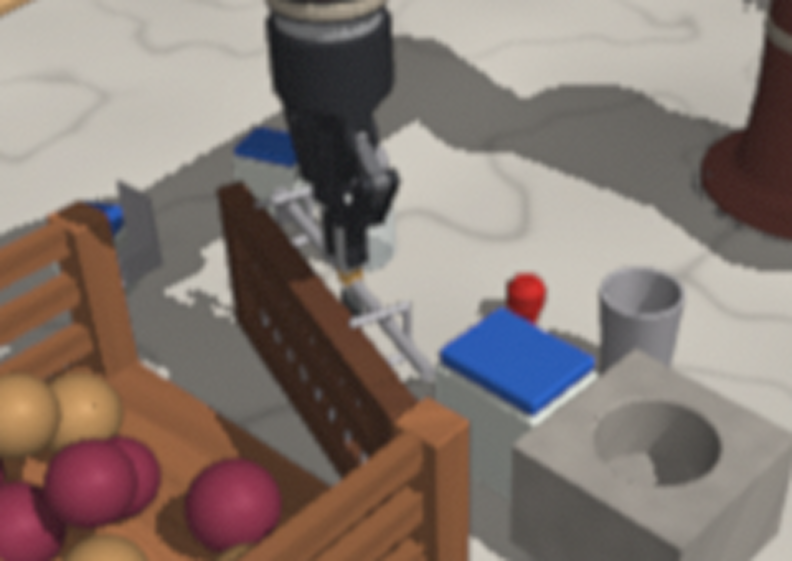

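```bash
python3 -c "
from plant import *
print(job_done())"
```

```text
the job is handed in; nothing more can be done
None
```

The job is done and handed in at 15.6 s of the 51 s allowed.

- **Container:** I pushed it upright along the counter with two fingers until it met the mortar, pressing with about 19 N. After I backed off, both cameras showed its side flush against the mortar, and it looked unmoved in the later pictures.
- **Bolt:** I gripped the knob from above, lifted it about 18 mm and drew it about 41 mm. I saw no sign of slipping.
- **Gate:** I swung it on its hinge arc to about 0.35 rad, worked out from the knob's position, which puts the free edge roughly 100 mm out. The gate corner in the top view matched to within a few pixels just before a final small nudge. The knob is still gripped and the force on the tool is only 3–4 N.
- **Things to leave alone:** The arm never touched the jar, whistle or tumbler. The whistle and tumbler stand where they were. The jar is partly hidden behind the gripper in the last scene picture, but the last top view shows it upright and apparently in place.

None of the final checks failed. The bin's measured outline came out about 5 mm smaller than its stated size, so I placed the hinge from the knob instead; the measured knob-to-hinge distance then stayed constant to about 1 mm during the swing.

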